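# Lock the bayonet filler cap on a hydraulic clamping unit and throw its valve lever

## Task

The oil tank of the small hydraulic clamping unit has just been topped up: put the filler cap standing on the bench back into the slanted filler neck, push it down against its spring and turn it about a quarter turn clockwise until it locks, and let go. Then lift the locking collar on the valve lever and bring the lever fully over towards the front of the unit (the side with the gauge), so that the collar drops back into its notch. Leave the T-bolt, the spanner and the sleeve lying on the bench where they are.

Things in the scene. Friction and masses are not known exactly. Their poses are not given: they have to be found in the camera images.
- cap_centre (a point): Centre of the loose filler cap, half-way up (aluminium and steel, 220 g, 76 mm across, 67 mm tall), 33.5 mm above the bench as the cap stands upright on its plug. z: along its axis, away from the plug; x: along the grip bar, and along the line through its two lugs. Plug 45 mm diameter, 28 mm long; above it a disc 76 mm diameter, from 5.5 mm below to 3 mm above this point. Same when turned half round.
- cap_bar (a point): Point on the cap's upright grip bar where it is best pinched, 20 mm above cap_centre. The bar on the disc is 70 mm long (cap x), 16 mm thick (cap y) and rises from 3 to 33.5 mm above cap_centre; pinch it across its thickness. The plug's two lugs are 12 mm wide, 6 mm thick, reach 31 mm from the axis and lie 14.5 to 20.5 mm below cap_centre.
- filler_neck: The unit's fixed steel filler neck, 78 mm across. Origin: centre of its mouth in the outer face, 151 mm above the bench. z: out of the mouth along the axis, which leans 35 degrees from vertical towards the unit's front; y: level, away from the lever (left for the robot); x: up the sloping face, to the rear. The face is a ring 7 mm thick with a 50 mm hole and two notches; free play for the plug 2.5 mm sideways.
- neck_notch (a point): Middle of one of the two opposite notches in the neck's face, 29 mm from its axis, 80 degrees counter-clockwise (seen from outside) from the neck's x. They let the lugs in: bring the cap on with its z along the neck's z and its bar (either way round) in line with the notches, within 9 degrees. The lugs reach the outer face when cap_centre is 20.5 mm out of the mouth.
- neck_lock (a point): Point on the neck's outer rim, 38 mm from the axis along the neck's x, over one of the two locking pockets. With the cap pushed in (cap_centre 5.5 to 7 mm out, disc down on the face), turn it 80 degrees clockwise until the bar points here; a stop blocks it 4 degrees beyond. Let go there and the spring lifts the lugs into the pockets: locked, cap_centre 10 mm out.
- filler_plate (a joint): How far the spring plate inside the neck is pressed in, in m. 0 when free; the cap's plug meets it when cap_centre is 20 mm out and presses it with 0.6 N per mm: about 9 N when the cap is fully pushed in, 6 N when locked. It pushes a cap that is let go unturned out again.
- lever_hinge (a point): Middle of the valve lever's hinge pin on the unit, 120 mm above the bench. Axes of the unit: x level from the front (the side with the gauge) to the rear, y level along the hinge pin towards the filler neck's side, z up.
- valve_lever (a joint): Angle of the valve lever (steel rod, 126 mm long from the hinge) in rad: 0 at the start, leaning 22 degrees to the rear; it swings in the unit's x-z plane to the front and stops at 0.768, leaning 22 degrees to the front. Light friction holds it. Let the hand tilt along with it. It cannot leave its start notch unless the collar is lifted more than 6 mm.
- collar_grip (a point): Middle of the black ribbed grip of the lever's collar (29 mm diameter, 33 mm high), 88 mm from the hinge along the lever while down; z along the lever to its tip, y along the hinge pin. The rod stands 21 mm above the collar's top. Pinch it along the hinge pin's direction, fingertips no nearer than 64 mm to the hinge: below are two notched quadrant plates of 58 mm radius.
- lever_collar (a joint): How far the collar is lifted along the lever, in m: 0 down, its cross pin in a notch; 0.012 fully up; a spring of 3 to 6 N pushes it down. More than 0.006 frees the lever; then the pin can ride on the plates' edge and drops into the other notch at the far end.
- loose_t_bolt: Loose T-slot bolt lying on the bench near the work, to be left where it is (140 x 45 x 45 mm). Origin: centre of its underside.
- spanner: Loose combination spanner lying on the bench near the work, to be left where it is (174 x 35 x 8 mm). Origin: centre of its underside.
- sleeve: Loose collet sleeve lying on the bench near the work, to be left where it is (44 mm diameter, 36 mm high). Origin: centre of its underside.

How it is judged:
By the outcome, as a careful person would: the job done as asked, in the order asked, and still so for the second after the job is handed in, with the robot touching nothing.
It also fails if it takes over 54 s, if anything falls off the work surface, if the arm or the gripper's body presses on something with over 40 N, if the wrist force passes 120 N, or if a joint passes its speed limit or range.

## Robot

A 7-joint arm with a two-finger parallel gripper is mounted at the origin on a cart in front of the work surface, level with it; the furniture and walls round the work are solid. World frame = base frame: x ahead of the robot, y to its left, z up, the work surface at z = 0. Lengths are in m, angles in rad, forces in N, time in s.
With the tool pointing down it reaches from about 0.425 to 0.925 m from the base axis. Payload 6.8 kg.
Tool frame: the origin (TCP) lies where the fingers leave the gripper's body, on its centre line; the fingertips stand 73 mm ahead of it and the grasp point (between the pads) lies 54 mm ahead of it; z points along the fingers, y is the direction in which the jaws open and shut (so a half turn about z gives the same grasp; the last joint's range is limited). The gripper opens to 85 mm and grips with 20 to 120 N. Pads are 22 mm wide; open, the fingers measure 114 mm over their backs; the gripper's body (76 mm by 85 mm) begins 54 mm behind the grasp point. The pads swing forward as they close: fully open they stand 13 mm farther back than shut.
Start: joints at [-1.38, 0.477, 0.022, 1.555, -0.011, 1.109, -0.083], TCP at [0.199, 0.645, 0.304] pointing down, gripper open.
Joint ranges: [-2.96, 2.96], [-0.34, 2.1], [-1.41, 1.46], [0.24, 2.44], [-1.37, 4.51], [0.17, 1.92], [-2.96, 2.96]. Speed limits (rad/s): [2.39, 2.39, 3.14, 3.14, 3.14, 3.14, 3.14].

## Interface

Orientations are given as a rotation vector (axis times angle).
In Python, from bench import r gives the robot as it stands.
- The arm moves only by the shell command python3 -m handwheel 'ROWS' [FORCE]. ROWS is JSON, a list that holds one entry, the list of rows, each a list of 7 numbers: the shift along the world's x, y, z in m, then the turn, a rotation vector about the world's x, y, z in rad, then the finger opening in m, from 0 to 0.0854. A call has 1 to 10 rows; each row shifts and turns the commanded pose from where the row before left it; what a row does not reach is not made up. A row lasts 1/12 s, in which the tool goes at most 41.7 mm and 7.16 degrees, less where a joint would pass 70% of its speed; a pose out of reach is approached as far as the arm can. A call is refused whole if a number of a shift passes 0.0417 or a number of a turn 0.125, either way. A call with a gripper value outside its range is refused whole. The fingers move at their own pace and stop on an object; FORCE is the grip in N (left out, the last holds). Time passes only in rows, so rows that do not move let the fingers close. It gives the time, the measured TCP pose, the force and the opening at its end, in the units of the state.
- r.get_obs(): the state, without advancing time (a new reading comes with each control period).
- r.grab_frame(name): name is "scene" or "top" or "wrist"; returns (picture, depth): 420x560x3 uint8, red, green, blue; 420x560 float32, m along the optical axis (not along the pixel's ray), 0 where there is no reading.
- r.get_calibration(name): a dict with "vertical_fov" (degrees; the focal length in pixels is half the picture's height over the tangent of half this angle, whatever the lens; pixels are square), "cx", "cy" (the principal point, pixels), "R" (3x3) and "t" (3): a world point X has camera coordinates R X + t; the wrist camera has in their place "T_tool_cam" (4x4, takes a point from camera to tool coordinates, whose origin is the TCP and whose axes are the flange's). Camera axes: x right, y down, z forward; pixel columns grow to the right and rows downward; lengths in m; the calibration is good to about 2 mm. A picture is of the moment at which its call begins: read the wrist's pose just before it. get_calibration takes no time and is no camera call.
- r.hand_in(): hands the job in, once; it reports no verdict.
Trained networks look in the newest picture that a camera, given by its name, has taken for a name from the list of things; names that differ only in an ending like _2 or _b are one class to them, and where a whole thing is asked for, a point or a joint stands for the part that bears it (a point fixed in the world has none). Each returns a list of dicts, best first, with "p" (0 to 1); they miss things now and then, are a little off and sometimes report something else, mostly with a low value. They report only what shows in the picture. A call takes as long as a camera call.
- r.masks_of(label, camera): "pixels" (420x560 bool, what is visible of it) and "at" ([column, row] in pixels, amid what is visible of it).
The state is a dict: "clock": time; "joints": joint angles; "qvel": joint speeds; "tau": joint torques, N m; "tcp_pos": TCP position; "orientation": TCP orientation; "contact_force": force on the tool from outside, world axes, zero at the start; "moment": the same for the moment, N m; "grip_width": finger opening in m.
Only numpy, scipy, OpenCV 4.12 (cv2) and the standard library are available. Lean on these libraries where they do the work, as an engineer would, in place of code of your own. Each camera call takes 0.05 s, during which the arm holds its last target.

## Working session

There is one attempt and no reset: what is moved stays moved. The work goes in short steps, Python scripts to look and compute and a shell command to move; the robot and the scene stay as the last step left them, time stands still between calls to the robot, and variables do not carry over. Pictures are saved under pics/ and viewed, and the job is handed in when it is done.

```bash
ls; mkdir -p pics
cat > h.py <<'E'
import numpy as np, cv2
from scipy.spatial.transform import Rotation as R
from bench import r
def cal(name):
    c=r.get_calibration(name); f=210/np.tan(np.radians(c["vertical_fov"])/2)
    if "R" in c:
        Rm=np.array(c["R"]);t=np.array(c["t"])
        Rw=Rm.T; tw=-Rm.T@t
    else:
        o=r.get_obs(); T=np.array(c["T_tool_cam"]); Rt=R.from_rotvec(o["orientation"]).as_matrix()
        Rw=Rt@T[:3,:3]; tw=Rt@T[:3,3]+np.array(o["tcp_pos"])
    return f,c["cx"],c["cy"],Rw,tw
def cloud(d,k):
    f,cx,cy,Rw,tw=k
    v,u=np.mgrid[0:420,0:560]
    P=np.stack([(u-cx)/f*d,(v-cy)/f*d,d],-1)
    W=P@Rw.T+tw; W[d<=0]=np.nan
    return W
def proj(X,k):
    f,cx,cy,Rw,tw=k
    c=(np.asarray(X)-tw)@Rw
    return np.stack([f*c[...,0]/c[...,2]+cx,f*c[...,1]/c[...,2]+cy],-1)
def save(n,im,s=1.4):
    cv2.imwrite("pics/"+n+".png",cv2.resize(im[:,:,::-1],None,fx=s,fy=s))
def grab(name):
    k=cal(name); im,d=r.grab_frame(name); return im,d,k
E
python3 - <<'E'
from h import *
print(r.get_obs())
for n in ["scene","top"]:
    im,d,k=grab(n); save(n+"0",im); W=cloud(d,k); np.savez("/tmp/"+n,im=im,d=d,W=W)
    print(n,k[0],k[4])
    for l in ["cap_centre","filler_neck","valve_lever","collar_grip","loose_t_bolt","spanner","sleeve","lever_hinge"]:
        try:
            for m in r.masks_of(l,n)[:2]:
                px=m["pixels"]; print(l,round(m["p"],2),m["at"],px.sum(),np.nanmedian(W[px],0).round(3),np.nanmax(W[px],0).round(3),np.nanmin(W[px],0).round(3))
        except Exception as e: print(l,e)
E
```

```text
pics
{'clock': 0.0, 'joints': array([-1.38008068,  0.4778177 ,  0.02232639,  1.55644318, -0.01151884,
        1.10929524, -0.08313217]), 'qvel': array([ 1.44790341e-03, -1.34349433e-03, -2.42080858e-04,  4.31940921e-04,
        5.00328847e-05,  1.09741401e-03,  5.45973197e-04]), 'tau': array([-8.21931990e-04, -5.96452582e+01,  1.60698362e+00, -2.81206530e+01,
        1.22669328e-02,  9.42428451e-03,  4.11067191e-06]), 'tcp_pos': array([0.1985709 , 0.64465454, 0.30291702]), 'orientation': array([-4.67621090e-01, -3.10643241e+00,  2.87252229e-03]), 'contact_force': array([ 0.24352489, -0.09687309,  0.17066301]), 'moment': array([-0.03694306, -0.05808434, -0.06016466]), 'grip_width': 0.08519981868738961}
scene 518.7075555807967 [ 0.02675649 -1.19725132  0.59700922]
cap_centre 0.57 [244.1, 197.2] 503 [ 0.482 -0.046  0.036] [0.564 0.117 0.069] [ 0.449 -0.07  -0.005]
filler_neck 0.88 [306.7, 184.8] 411 [ 0.551 -0.258  0.151] [0.716 0.073 0.215] [ 0.491 -0.374 -0.004]
filler_neck 0.51 [240.9, 197.3] 558 [ 0.482 -0.044  0.036] [0.561 0.094 0.069] [ 0.449 -0.07  -0.005]
valve_lever 0.66 [323.
[... 994 characters left out ...]
5, 159.8] 165 [ 0.52  -0.373  0.215] [ 0.539 -0.355  0.244] [ 0.506 -0.391  0.153]
collar_grip 0.63 [315.4, 164.4] 149 [ 0.518 -0.371  0.211] [ 0.539 -0.356  0.229] [ 0.506 -0.392  0.161]
loose_t_bolt 0.88 [247.0, 231.1] 350 [ 0.363 -0.192  0.034] [ 0.406 -0.128  0.056] [ 0.323 -0.253 -0.002]
spanner 0.85 [313.2, 243.9] 338 [ 0.323 -0.381  0.008] [ 0.368 -0.297  0.019] [ 0.275 -0.456 -0.007]
sleeve 0.68 [369.5, 173.3] 211 [ 0.544 -0.545  0.024] [ 0.571 -0.523  0.044] [ 0.523 -0.57  -0.009]
sleeve 0.44 [247.6, 231.1] 394 [ 0.363 -0.195  0.033] [ 0.406 -0.128  0.056] [ 0.323 -0.253 -0.007]
lever_hinge 0.78 [289.5, 168.3] 4629 [ 0.534 -0.311  0.106] [ 0.675 -0.19   0.244] [ 0.42  -0.436 -0.007]
```

View pics/scene0.png

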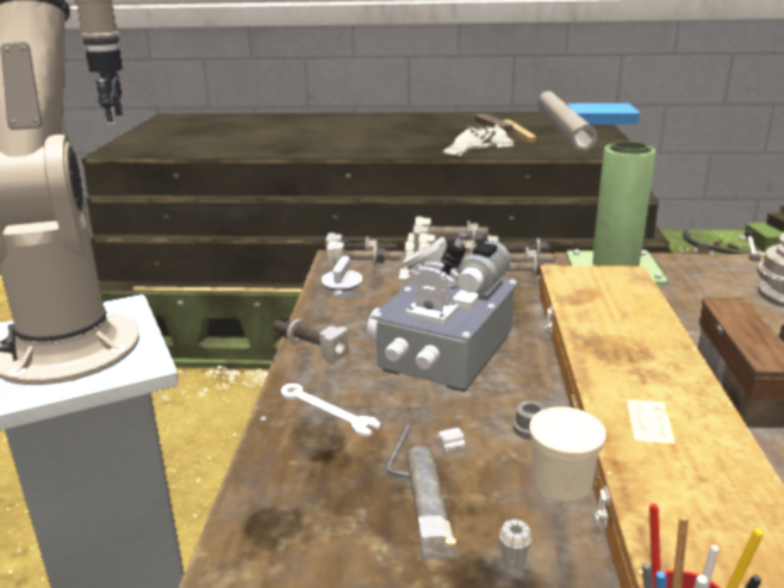

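View pics/top0.png

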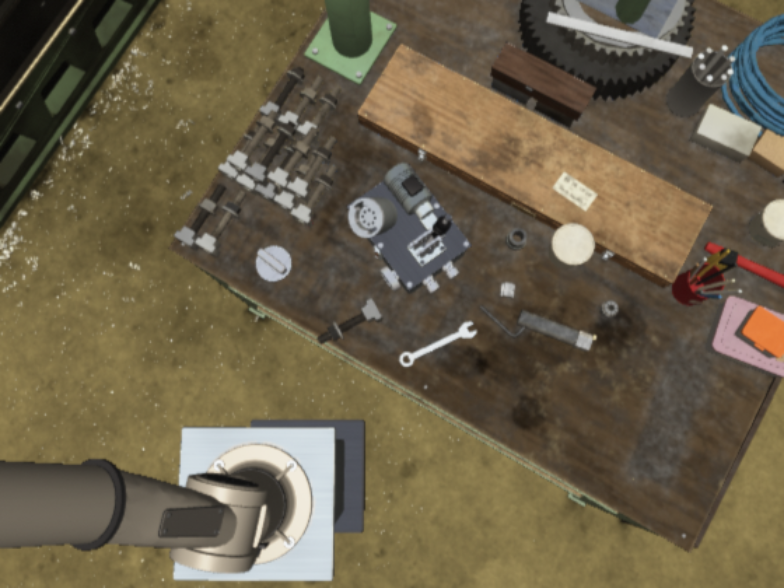

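The scene picture shows the cap at about (341,272), the unit at (445,310), the T-bolt at (330,340), and the spanner at (330,405). In the top picture the cap is at (273,263), the neck at (370,217) and the lever at (440,228). I'll zoom in and measure.

Run:
```python
from h import *
t=np.load("/tmp/top.npz"); s=np.load("/tmp/scene.npz")
a=t["im"][100:230,170:350]; b=s["im"][150:290,220:400]
cv2.imwrite("pics/crop0.png",np.hstack([cv2.resize(a[:,:,::-1],(400,289)),cv2.resize(b[:,:,::-1],(400,311))[:289]]))
cv2.imwrite("pics/crop1.png",cv2.resize(a[:,:,::-1],(792,572),interpolation=cv2.INTER_CUBIC))
```

```text
(no output)
```

View pics/crop1.png

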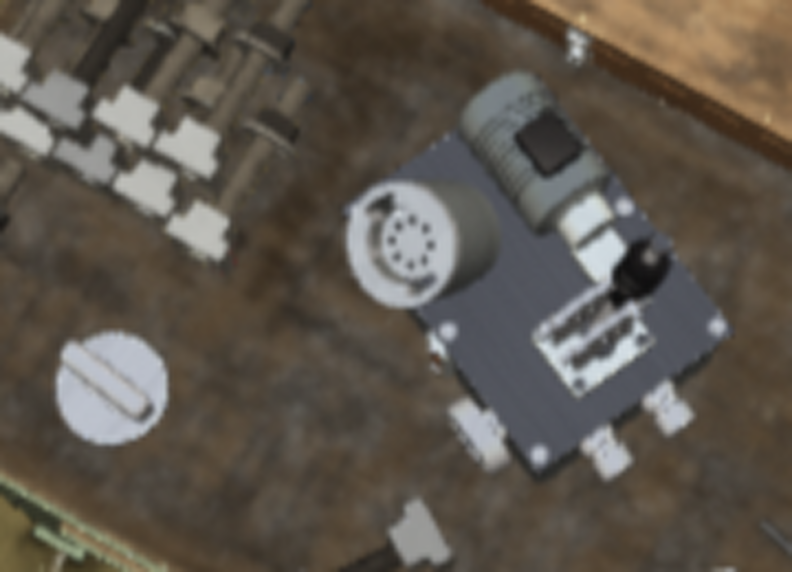

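Run:
```python
from h import *
t=np.load("/tmp/top.npz"); W=t["W"]; 
# box top
P=W[100:230,230:350].reshape(-1,3); P=P[~np.isnan(P[:,0])]
h,e=np.histogram(P[:,2],bins=np.arange(0,.25,.005)); print(list(zip(e.round(3),h)))
for lo,hi in [(0.085,0.1),(.075,.09),(.09,.105)]:
    Q=P[(P[:,2]>lo)&(P[:,2]<hi)]
    (c,wh,a)=cv2.minAreaRect((Q[:,:2]*1000).astype(np.float32)); print(lo,len(Q),c,wh,a)
# neck: pixels in mask, plane fit
im,d,k=grab("top"); W2=cloud(d,k)
m=[m for m in r.masks_of("filler_neck","top")][0]["pixels"]
print(m.sum())
Q=W2[m]; Q=Q[(Q[:,2]>.12)]
best=None;rng=np.random.default_rng(0)
for i in range(2000):
    a,b,c=Q[rng.choice(len(Q),3,False)]; n=np.cross(b-a,c-a); 
    if np.linalg.norm(n)<1e-6: continue
    n/=np.linalg.norm(n); n*=np.sign(n[2])
    if abs(np.degrees(np.arccos(n[2]))-35)>8: continue
    inl=abs((Q-a)@n)<.003
    if best is None or inl.sum()>best.sum(): best=inl
I=Q[best]; c=I.mean(0); n=np.linalg.svd(I-c)[2][2]; n*=np.sign(n[2])
print(len(I),c,n,np.degrees(np.arccos(n[2])),np.degrees(np.arctan2(n[1],n[0])),I.min(0),I.max(0))
# cap
for mm in r.masks_of("cap_centre","top")[:1]:
    m=mm["pixels"]; Q=W2[m]; D=Q[(Q[:,2]>.025)&(Q[:,2]<.05)]; B=Q[Q[:,2]>.055]
    print("disc",len(D),D.mean(0),D.min(0),D.max(0)); 
    A=Q[Q[:,2]>.02]; print(cv2.minEnclosingCircle((A[:,:2]*1000).astype(np.float32)))
    print("bar",len(B),B.mean(0)); u=np.linalg.svd(B[:,:2]-B[:,:2].mean(0))[2][0]; print(np.degrees(np.arctan2(u[1],u[0])), cv2.minAreaRect((B[:,:2]*1000).astype(np.float32)))
```

```text
[(np.float64(0.0), np.int64(3333)), (np.float64(0.005), np.int64(437)), (np.float64(0.01), np.int64(62)), (np.float64(0.015), np.int64(54)), (np.float64(0.02), np.int64(75)), (np.float64(0.025), np.int64(126)), (np.float64(0.03), np.int64(116)), (np.float64(0.035), np.int64(90)), (np.float64(0.04), np.int64(122)), (np.float64(0.045), np.int64(134)), (np.float64(0.05), np.int64(103)), (np.float64(0.055), np.int64(472)), (np.float64(0.06), np.int64(472)), (np.float64(0.065), np.int64(181)), (np.float64(0.07), np.int64(124)), (np.float64(0.075), np.int64(81)), (np.float64(0.08), np.int64(68)), (np.float64(0.085), np.int64(36)), (np.float64(0.09), np.int64(76)), (np.float64(0.095), np.int64(762)), (np.float64(0.1), np.int64(972)), (np.float64(0.105), np.int64(216)), (np.float64(0.11), np.int64(119)), (np.float64(0.115), np.int64(85)), (np.float64(0.12), np.int64(94)), (np.float64(0.125), np.int64(75)), (np.float64(0.13), np.int64(125)), (np.float64(0.135), np.int64(172)), (np.float64(0.14), np.int64(124)), (np.float64(0.145), np.int64(159)), (np.float64(0.15), np.int64(166)), (np.float64
[... 785 characters left out ...]
75, 117.67931365966797) 41.81875228881836
0.09 1810 (598.0903930664062, -272.91888427734375) (339.3059387207031, 171.13516235351562) 35.682220458984375
823
214 [ 0.55595391 -0.22835297  0.15295761] [-0.35066339  0.44246689  0.82538369] 34.372588621437416 128.39749117936438 [ 0.51797179 -0.26444062  0.13120007] [ 0.59017806 -0.19358417  0.17454204]
disc 366 [ 0.48498112 -0.02747256  0.03766402] [ 0.45121598 -0.06320567  0.02680415] [0.52283117 0.01075514 0.04968555]
((486.6975402832031, -26.011735916137695), 38.825016021728516)
bar 129 [ 0.48704921 -0.02808851  0.0661385 ]
-128.48493299071805 ((488.2262268066406, -27.15734100341797), (71.1578369140625, 15.936850547790527), 51.909053802490234)
```

```bash
python3 -c "
from h import *
c=r.get_calibration('wrist');print(c)"; python3 -m handwheel '[[[0.016,-0.036,0.004,0,0,-0.097,0.0854],[0.016,-0.036,0.004,0,0,-0.097,0.0854],[0.016,-0.036,0.004,0,0,-0.097,0.0854],[0.016,-0.036,0.004,0,0,-0.097,0.0854],[0.016,-0.036,0.004,0,0,-0.097,0.0854],[0.016,-0.036,0.004,0,0,-0.097,0.0854],[0.016,-0.036,0.004,0,0,-0.097,0.0854],[0.016,-0.036,0.004,0,0,-0.097,0.0854],[0.016,-0.036,0.004,0,0,-0.097,0.0854],[0.016,-0.036,0.004,0,0,-0.097,0.0854]]]' 40; python3 -c "
from bench import r;print(r.get_obs())"
```

```text
{'vertical_fov': 63.689565963100804, 'cx': 281.34384748210124, 'cy': 204.70404668969925, 'T_tool_cam': array([[-1.49480548e-04, -9.55566764e-01, -2.94774724e-01,
         7.55661045e-02],
       [ 9.99999245e-01,  2.16771423e-04, -1.20980523e-03,
        -5.95683215e-04],
       [ 1.21994840e-03, -2.94774682e-01,  9.55566010e-01,
        -6.99432760e-02],
       [ 0.00000000e+00,  0.00000000e+00,  0.00000000e+00,
         1.00000000e+00]])}
clock: 1.88
tcp_pos: [0.3591, 0.2832, 0.3444]
orientation: [-1.868, -2.526, -0.001]
contact_force: [1.1, -0.7, 0.3]
grip_width: 0.0859
{'clock': 1.8833, 'joints': array([-1.11316792,  0.06088041,  0.32661329,  2.02086533, -0.0228262 ,
        1.0623283 , -0.47871737]), 'qvel': array([ 0.460109  , -0.31849763,  0.45546105,  0.21604176,  0.07910416,
        0.08608195, -0.2863162 ]), 'tau': array([ -3.65629792, -27.81897426,  -1.10876888, -26.89259827,
        -0.21115172,   0.05653317,   0.33011874]), 'tcp_pos': array([0.35913904, 0.28322778, 0.34436843]), 'orientation': array([-1.86776543e+00, -2.52571593e+00, -1.40146052e-03]), 'contact_force': array([ 1.09360575, -0.73197289,  0.33934857]), 'moment': array([ 0.01272813, -0.03457645, -0.0291349 ]), 'grip_width': 0.0859276897077866}
```

```bash
python3 -m handwheel '[[[0.016,-0.038,0.004,0,0,-0.097,0.0854],[0.016,-0.038,0.004,0,0,-0.097,0.0854],[0.016,-0.038,0.004,0,0,-0.097,0.0854],[0.016,-0.038,0.004,0,0,-0.097,0.0854],[0.016,-0.038,0.004,0,0,-0.097,0.0854],[0.016,-0.038,0.004,0,0,-0.097,0.0854],[0.016,-0.038,0.004,0,0,-0.097,0.0854],[0.016,-0.038,0.004,0,0,-0.097,0.0854],[0.016,-0.038,0.004,0,0,-0.097,0.0854],[0.016,-0.038,0.004,0,0,-0.097,0.0854]]]'
python3 - <<'E'
from h import *
print(r.get_obs()["clock"],r.get_obs()["joints"].round(2), r.get_obs()["qvel"].round(2))
im,d,k=grab("wrist"); save("w1",im); print(r.get_obs()["clock"])
np.savez("/tmp/w1",im=im,d=d,k3=k[3],k4=k[4])
E
```

```text
clock: 2.72
tcp_pos: [0.519, -0.0969, 0.3846]
orientation: [-2.83, -1.364, -0.002]
contact_force: [1.0, 1.0, -0.4]
grip_width: 0.0855
2.7167 [-0.61  0.19  0.79  1.84 -0.14  1.17 -0.44] [ 0.76  0.65  0.47 -0.6  -0.54  0.2   0.21]
2.7667
```

View pics/w1.png

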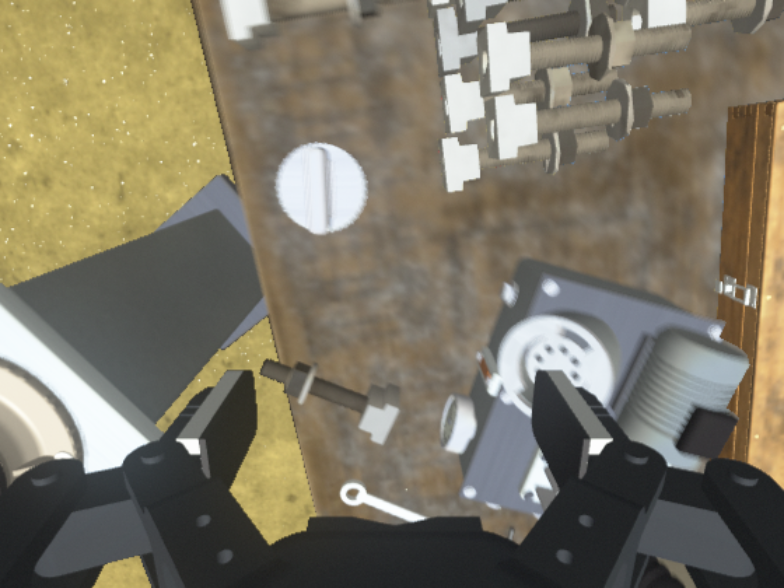

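The wrist view shows the cap at (320,187), the neck mouth at (555,365), the gauge at (458,423) and the T-bolt at (340,395). I'll retake it now that the arm has settled, and measure.

```bash
cat > meas.py <<'E'
from h import *
def neck(W,m):
    Q=W[m]; Q=Q[~np.isnan(Q[:,0])]; Q=Q[Q[:,2]>.115]
    best=None;rng=np.random.default_rng(0)
    for i in range(4000):
        a,b,c=Q[rng.choice(len(Q),3,False)]; n=np.cross(b-a,c-a)
        if np.linalg.norm(n)<1e-5: continue
        n/=np.linalg.norm(n); n*=np.sign(n[2])
        if abs(np.degrees(np.arccos(n[2]))-35)>6: continue
        inl=abs((Q-a)@n)<.0015
        if best is None or inl.sum()>best.sum(): best=inl
    I=Q[best]; c=I.mean(0); n=np.linalg.svd(I-c)[2][2]; n*=np.sign(n[2])
    x=np.array([0,0,1])-n*n[2]; x/=np.linalg.norm(x); y=np.cross(n,x)
    uv=np.stack([(I-c)@x,(I-c)@y],-1)
    cc,rad=cv2.minEnclosingCircle((uv*1000).astype(np.float32))
    cen=c+x*cc[0]/1000+y*cc[1]/1000
    print("neck n",len(I),n.round(4),"lean",np.degrees(np.arccos(n[2])).round(2),"az",np.degrees(np.arctan2(n[1],n[0])).round(2),"mean",c.round(4),"circ cen",cen.round(4),rad)
    return cen,n
def cap(W,m):
    Q=W[m]; Q=Q[~np.isnan(Q[:,0])]; A=Q[(Q[:,2]>.028)&(Q[:,2]<.045)]; B=Q[Q[:,2]>.06]
    print("cap circ",cv2.minEnclosingCircle((A[:,:2]*1000).astype(np.float32)),"bar",cv2.minAreaRect((B[:,:2]*1000).astype(np.float32)),np.median(B[:,2]))
E
python3 - <<'E'
from meas import *
o=r.get_obs();print(o["clock"],abs(o["qvel"]).max(),o["tcp_pos"],o["orientation"])
im,d,k=grab("wrist"); W=cloud(d,k); np.savez("/tmp/w2",im=im,d=d,W=W,k3=k[3],k4=k[4])
ms=r.masks_of("filler_neck","wrist"); print([(m["p"],m["at"],m["pixels"].sum()) for m in ms]); neck(W,ms[0]["pixels"])
ms=r.masks_of("cap_centre","wrist"); print([(m["p"],m["at"],m["pixels"].sum()) for m in ms]); cap(W,ms[0]["pixels"])
P=W[:, :][(W[...,2]<.005)&(W[...,2]>-.01)]; print("bench z",np.median(P[:,2]))
g=im[160:390,290:540]; cv2.imwrite("pics/w2c.png",cv2.resize(g[:,:,::-1],None,fx=3,fy=2.6*1,interpolation=2))
E
```

```text
2.7667 0.08012122334788233 [ 0.52081727 -0.10491595  0.38599329] [2.83337584 1.34129138 0.00420892]
[(0.95, [389.4, 245.7], np.int64(4609))]
neck n 1835 [-0.3384  0.4652  0.818 ] lean 35.12 az 126.03 mean [ 0.5601 -0.221   0.1491] circ cen [ 0.5555 -0.2276  0.1509] 39.26276397705078
[(0.96, [215.8, 128.3], np.int64(3164))]
cap circ ((490.2328796386719, -28.26716423034668), 38.49679183959961) bar ((490.1412658691406, -27.68577766418457), (68.4074935913086, 16.454509735107422), 51.748260498046875) 0.06615327652385883
bench z -0.0012531228276009554
```

View pics/w2c.png

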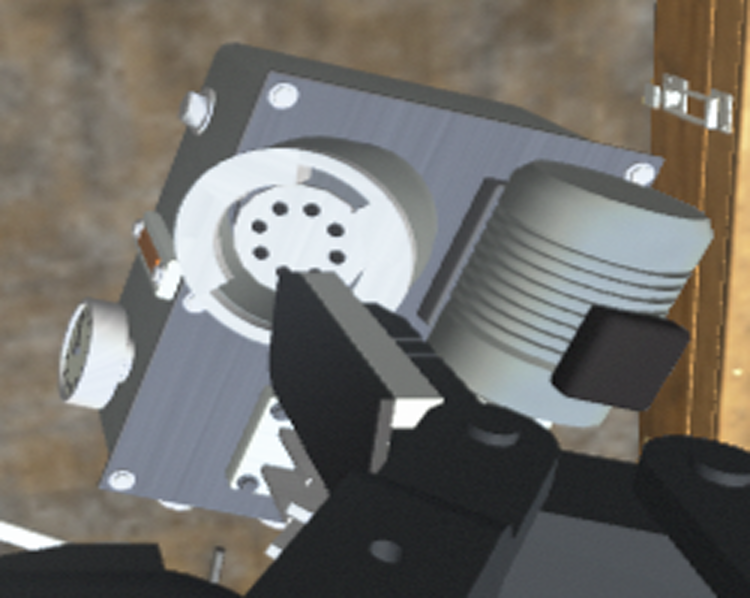

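```bash
python3 -m handwheel '[[[-0.005,0.010,-0.025,0,0,0.019,0.0854],[-0.005,0.010,-0.025,0,0,0,0.0854],[-0.005,0.010,-0.025,0,0,0,0.0854],[-0.005,0.010,-0.025,0,0,0,0.0854],[-0.005,0.010,-0.025,0,0,0,0.0854],[-0.004,0.010,-0.025,0,0,0,0.0854],[0,0.007,-0.02,0,0,0,0.0854],[0,0,-0.01,0,0,0,0.0854],[0,0,0,0,0,0,0.0854],[0,0,0,0,0,0,0.0854]]]'
python3 - <<'E'
from meas import *
o=r.get_obs();print(o["clock"],abs(o["qvel"]).max(),o["tcp_pos"],o["orientation"],o["contact_force"])
im,d,k=grab("wrist"); W=cloud(d,k);save("w3",im)
ms=r.masks_of("cap_centre","wrist"); print([(m["p"],m["at"],m["pixels"].sum()) for m in ms]); cap(W,ms[0]["pixels"])
P=W[(W[...,2]<.005)&(W[...,2]>-.01)]; print("bench z",np.median(P[:,2]))
T=R.from_rotvec(o["orientation"]).as_matrix(); print(T.round(3), np.degrees(np.arctan2(T[1,1],T[0,1])))
print("grasp pt", o["tcp_pos"]+T[:,2]*.054)
E
```

```text
clock: 3.75
tcp_pos: [0.4898, -0.0277, 0.2043]
orientation: [-2.813, -1.399, 0.0]
contact_force: [1.0, -0.6, 0.6]
grip_width: 0.0853
3.75 0.021727328719788802 [ 0.48979731 -0.02767227  0.20425468] [-2.81307620e+00 -1.39864023e+00  2.71514492e-04] [ 0.96538201 -0.5846374   0.62507001]
[(0.74, [280.8, 202.7], np.int64(8343))]
cap circ ((489.8867492675781, -27.461626052856445), 38.61994171142578) bar ((490.4563293457031, -27.21015167236328), (69.10273742675781, 15.670226097106934), 52.289207458496094) 0.06628674854725924
bench z -0.0012976506601189708
[[ 0.604  0.797 -0.   ]
 [ 0.797 -0.604 -0.   ]
 [-0.    -0.    -1.   ]] -37.12756467667201
grasp pt [ 0.4897889  -0.02767633  0.15025468]
```

View pics/w3.png

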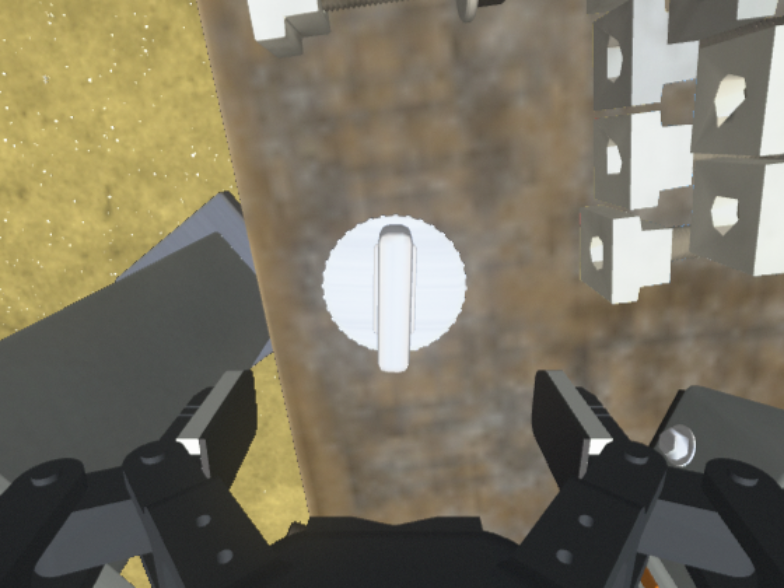

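The bar stands vertical between the fingers at (395,300), well aligned. I'll descend and close.

```bash
python3 -m handwheel '[[[0,0,-0.025,0,0,0,0.0854],[0,0,-0.025,0,0,0,0.0854],[0,0,-0.02,0,0,0,0.07],[0,0,-0.015,0,0,-0.01,0.05],[0,0,-0.007,0,0,0,0.03],[0,0,0,0,0,0,0.0],[0,0,0,0,0,0,0.0],[0,0,0,0,0,0,0.0],[0,0,0,0,0,0,0.0],[0,0,0,0,0,0,0.0]]]' 60;  python3 - <<'E'
from meas import *
o=r.get_obs();print(o["clock"],o["tcp_pos"],o["orientation"],o["contact_force"],o["grip_width"])
im,d,k=grab("wrist");save("w4",im)
E
```

```text
clock: 4.68
tcp_pos: [0.4905, -0.028, 0.1131]
orientation: [2.82, 1.383, 0.004]
contact_force: [-1.4, -1.0, 6.3]
grip_width: 0.0152
4.6833 [ 0.49052959 -0.02802491  0.11306565] [2.82005889 1.382728   0.00350044] [-1.35911812 -1.03927334  6.33337831] 0.015164195434154655
```

View pics/w4.png

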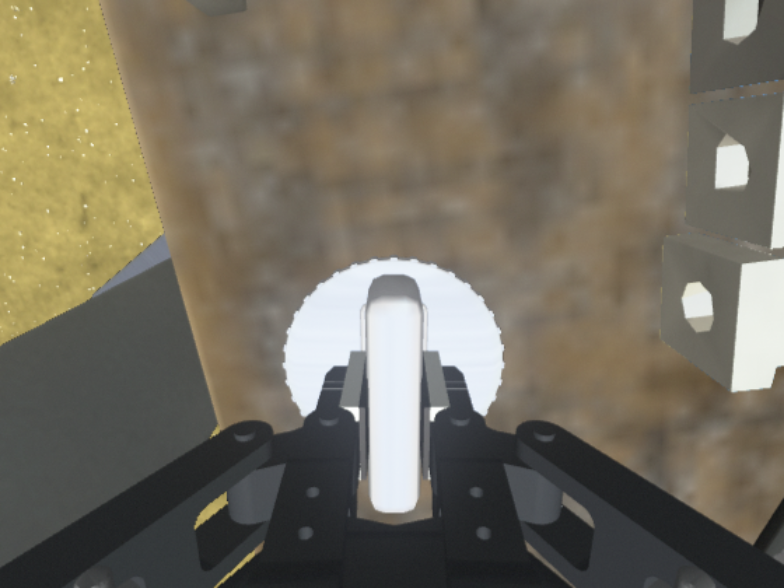

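```bash
cat > plan.py <<'E'
from meas import *
C=np.array([.5555,-.2276,.151]); lean=np.radians(35); az=np.radians(126)
n=np.array([np.sin(lean)*np.cos(az),np.sin(lean)*np.sin(az),np.cos(lean)])
x=np.array([0,0,1])-n*n[2]; x/=np.linalg.norm(x); y=np.cross(n,x)
L=0.0796
def tgt(phi,out,C=C,L=L):
    """phi bar angle deg ccw from x; out of cap centre"""
    j=np.cos(np.radians(phi-90))*x+np.sin(np.radians(phi-90))*y
    Rm=np.stack([np.cross(j,-n),j,-n],1)
    return Rm, C+n*(out+L)
def delta(phi,out,C=C,L=L):
    o=r.get_obs(); Rc=R.from_rotvec(o["orientation"]).as_matrix()
    Rm,p=tgt(phi,out,C,L)
    rv=R.from_matrix(Rm@Rc.T).as_rotvec()
    print("phi",phi,"out",out,"target",p.round(4),"d",(p-o["tcp_pos"]).round(4),"rv",rv.round(4),np.degrees(np.linalg.norm(rv)).round(1))
if __name__=="__main__":
    print("x",x.round(3),"y",y.round(3),"n",n.round(3))
    delta(80,.06);delta(0,.006); print(R.from_rotvec(r.get_obs()["orientation"]).as_matrix().round(3))
E
python3 plan.py
```

```text
x [ 0.481 -0.663  0.574] y [ 0.809  0.588 -0.   ] n [-0.337  0.464  0.819]
phi 80 out 0.06 target [ 0.5084 -0.1628  0.2654] d [ 0.0179 -0.1348  0.1523] rv [-0.403  -0.4635 -0.444 ] 43.4
phi 0 out 0.006 target [ 0.5266 -0.1879  0.2211] d [ 0.0361 -0.1598  0.108 ] rv [-0.009  -0.7031 -1.7887] 110.1
[[ 0.612  0.791  0.002]
 [ 0.791 -0.612  0.   ]
 [ 0.002  0.002 -1.   ]]
```

```bash
python3 -m handwheel '[[[0,0,0.02,0,0,0,0.0],[0,0,0.03,0,0,0,0.0],[0,0,0.03,-0.0504,-0.058,-0.0555,0.0],[0.0025,-0.019,0.015,-0.0504,-0.058,-0.0555,0.0],[0.0025,-0.019,0.015,-0.0504,-0.058,-0.0555,0.0],[0.0025,-0.019,0.012,-0.0504,-0.058,-0.0555,0.0],[0.0025,-0.019,0.01,-0.0504,-0.058,-0.0555,0.0],[0.0025,-0.019,0.01,-0.0504,-0.058,-0.0555,0.0],[0.0025,-0.02,0.01,-0.0504,-0.058,-0.0555,0.0],[0.0025,-0.02,0,-0.0504,-0.058,-0.0555,0.0]]]' 80
python3 -m handwheel '[[[0,0,0,0,0,0,0.0],[0,0,0,0,0,0,0.0],[0,0,0,0,0,0,0]]]' 80
python3 - <<'E'
from plan import *
o=r.get_obs();print(o["clock"],o["joints"].round(2),o["contact_force"],o["grip_width"])
delta(80,.06)
im,d,k=grab("wrist");save("w5",im); W=cloud(d,k); np.savez("/tmp/w5",W=W,im=im)
ms=r.masks_of("filler_neck","wrist"); print([(m["p"],m["at"],m["pixels"].sum()) for m in ms])
for l in("filler_neck",):
    if ms: neck(W,ms[0]["pixels"])
ov=im.copy()
for a in np.arange(0,360,10):
    for rr in(.025,.039):
        p=C+rr*(np.cos(np.radians(a))*x+np.sin(np.radians(a))*y); u,v=proj(p,k); cv2.circle(ov,(int(u),int(v)),1,(255,0,0),-1)
for s in(1,-1):
    p=C+s*.029*(np.cos(np.radians(80))*x+np.sin(np.radians(80))*y); u,v=proj(p,k); cv2.circle(ov,(int(u),int(v)),3,(0,255,0),-1)
save("w5o",ov)
E
```

```text
clock: 5.57
tcp_pos: [0.5077, -0.1632, 0.2658]
orientation: [2.496, 0.572, 0.32]
contact_force: [0.1, 1.0, -2.9]
grip_width: 0.0147
clock: 5.82
tcp_pos: [0.507, -0.1624, 0.2636]
orientation: [2.498, 0.578, 0.312]
contact_force: [0.5, 0.0, -2.6]
grip_width: 0.0142
5.8167 [-1.06  0.45  1.29  2.26  0.01  0.31 -1.02] [ 5.30161757e-01  2.14467024e-03 -2.57067713e+00] 0.014159136148781127
phi 80 out 0.06 target [ 0.5084 -0.1628  0.2654] d [ 0.0015 -0.0005  0.0017] rv [-0.0017 -0.0031 -0.0002] 0.2
[(0.84, [286.8, 173.4], np.int64(3046))]
neck n 1823 [-0.335   0.4671  0.8183] lean 35.09 az 125.65 mean [ 0.5793 -0.2172  0.1548] circ cen [ 0.5644 -0.2238  0.1525] 37.35136795043945
```

View pics/w5o.png

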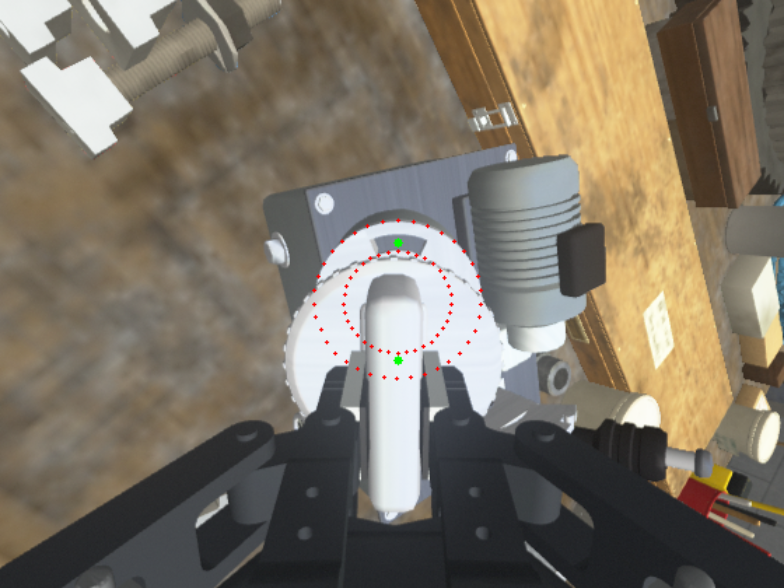

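Run:
```python
from plan import *
for f in ("/tmp/w2.npz","/tmp/top.npz","/tmp/scene.npz"):
    W=np.load(f)["W"].reshape(-1,3); W=W[~np.isnan(W[:,0])]; W=W[(W[:,2]>.05)&(W[:,2]<.25)]
    q=W-C; h=q@n; rad=np.linalg.norm(q-h[:,None]*n,axis=1)
    for lo in(.01,.02,.04,.06,.08,.1):
        s=(h>lo)&(rad<.13); print(f,lo,s.sum(), (rad[s].min().round(3), np.percentile(rad[s],5).round(3)) if s.sum() else "")
delta(80,.0285); delta(80,.019);delta(80,.0055)
```

```text
/tmp/w2.npz 0.01 0 
/tmp/w2.npz 0.02 0 
/tmp/w2.npz 0.04 0 
/tmp/w2.npz 0.06 0 
/tmp/w2.npz 0.08 0 
/tmp/w2.npz 0.1 0 
/tmp/top.npz 0.01 0 
/tmp/top.npz 0.02 0 
/tmp/top.npz 0.04 0 
/tmp/top.npz 0.06 0 
/tmp/top.npz 0.08 0 
/tmp/top.npz 0.1 0 
/tmp/scene.npz 0.01 0 
/tmp/scene.npz 0.02 0 
/tmp/scene.npz 0.04 0 
/tmp/scene.npz 0.06 0 
/tmp/scene.npz 0.08 0 
/tmp/scene.npz 0.1 0 
phi 80 out 0.0285 target [ 0.5191 -0.1774  0.2396] d [ 0.0117 -0.0151 -0.0243] rv [-0.0023 -0.0019 -0.0003] 0.2
phi 80 out 0.019 target [ 0.5223 -0.1818  0.2318] d [ 0.0149 -0.0195 -0.0321] rv [-0.0023 -0.0019 -0.0003] 0.2
phi 80 out 0.0055 target [ 0.5268 -0.1881  0.2207] d [ 0.0195 -0.0257 -0.0432] rv [-0.0023 -0.0019 -0.0003] 0.2
```

```bash
python3 -m handwheel '[[[0.004,-0.005,-0.008,-0.002,-0.002,0,0.0],[0.004,-0.005,-0.008,0,0,0,0.0],[0.004,-0.005,-0.008,0,0,0,0.0],[0.001,-0.0015,-0.0025,0,0,0,0.0],[0.001,-0.0015,-0.0025,0,0,0,0.0],[0.001,-0.0015,-0.0025,0,0,0,0.0],[0,0,0,0,0,0,0],[0,0,0,0,0,0,0]]]' 80
python3 - <<'E'
from plan import *
o=r.get_obs();print(o["clock"],o["joints"].round(2),o["contact_force"],o["moment"],o["grip_width"])
delta(80,.019);delta(80,.0055)
Rm=R.from_rotvec(o["orientation"]).as_matrix(); print("cap in neck frame", [float(((o["tcp_pos"]+L*Rm[:,2]-C)@a).round(4)) for a in(x,y,n)], "F", [float((o["contact_force"]@a).round(1)) for a in(x,y,n)])
im,d,k=grab("wrist");save("w6",im)
E
```

```text
clock: 6.58
tcp_pos: [0.5222, -0.1823, 0.2325]
orientation: [2.494, 0.575, 0.315]
contact_force: [-0.2, -0.3, -2.6]
grip_width: 0.0149
6.5833 [-0.88  0.5   1.13  2.25 -0.02  0.23 -1.  ] [-0.18838586 -0.28614377 -2.61460483] [ 0.70060147  0.50833379 -0.01418114] 0.014899168893957735
phi 80 out 0.019 target [ 0.5223 -0.1818  0.2318] d [ 0.      0.0005 -0.0008] rv [0.0012 0.0005 0.0006] 0.1
phi 80 out 0.0055 target [ 0.5268 -0.1881  0.2207] d [ 0.0046 -0.0058 -0.0118] rv [0.0012 0.0005 0.0006] 0.1
cap in neck frame [0.0008, -0.0004, 0.0194] F [-1.4, -0.3, -2.2]
```

View pics/w6.png

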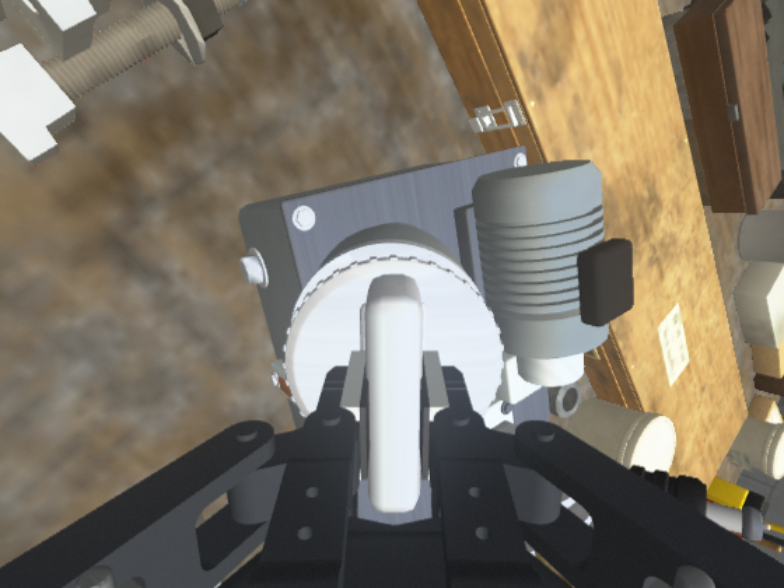

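The cap's disc sits concentric over the neck around (395,350), with no contact force yet. I'll push in.

```bash
python3 -m handwheel '[[[0.0007,-0.0009,-0.0016,0,0,0,0.0],[0.0007,-0.0009,-0.0016,0,0,0,0.0],[0.0007,-0.0009,-0.0016,0,0,0,0.0],[0.0007,-0.0009,-0.0016,0,0,0,0.0],[0,0,0,0,0,0,0]]]' 80
python3 - <<'E'
from plan import *
o=r.get_obs()
Rm=R.from_rotvec(o["orientation"]).as_matrix(); print("cap in neck frame", [float(((o["tcp_pos"]+L*Rm[:,2]-C)@a).round(4)) for a in(x,y,n)], "F", [float((o["contact_force"]@a).round(1)) for a in(x,y,n)])
delta(80,.0055)
E
```

```text
clock: 7.05
tcp_pos: [0.5251, -0.186, 0.2258]
orientation: [2.494, 0.575, 0.315]
contact_force: [-2.4, 2.9, 2.4]
grip_width: 0.0145
cap in neck frame [0.0009, -0.0002, 0.0112] F [-1.7, -0.3, 4.2]
phi 80 out 0.0055 target [ 0.5268 -0.1881  0.2207] d [ 0.0017 -0.0021 -0.0051] rv [0.0015 0.0003 0.0006] 0.1
```

```bash
python3 -m handwheel '[[[0.0005,-0.0006,-0.0020,0,0,0,0.0],[0.0007,-0.0009,-0.0016,0,0,0,0.0],[0.0005,-0.0006,-0.0012,0,0,0,0],[0,0,0,0,0,0,0]]]' 80
python3 - <<'E'
from plan import *
o=r.get_obs()
Rm=R.from_rotvec(o["orientation"]).as_matrix(); print("cap in neck frame", [float(((o["tcp_pos"]+L*Rm[:,2]-C)@a).round(4)) for a in(x,y,n)], "F", [float((o["contact_force"]@a).round(1)) for a in(x,y,n)],o["joints"].round(2))
delta(80,.0055); delta(0,.006)
E
```

```text
clock: 7.38
tcp_pos: [0.5269, -0.1884, 0.2213]
orientation: [2.494, 0.575, 0.316]
contact_force: [-3.2, 2.7, 5.0]
grip_width: 0.0146
cap in neck frame [0.0007, -0.0001, 0.0058] F [-0.5, -1.0, 6.4] [-0.82  0.52  1.08  2.25 -0.03  0.2  -1.  ]
phi 80 out 0.0055 target [ 0.5268 -0.1881  0.2207] d [-0.0001  0.0003 -0.0006] rv [0.0017 0.0009 0.0009] 0.1
phi 0 out 0.006 target [ 0.5266 -0.1879  0.2211] d [-0.0003  0.0005 -0.0001] rv [ 0.4723 -0.6483 -1.1421] 80.0
```

```bash
python3 -m handwheel '[[[0.0002,-0.0003,-0.0005,0,0,0,0.0],[0,0,0,0.0394,-0.0543,-0.0958,0],[0,0,0,0.0394,-0.0543,-0.0958,0],[0,0,0,0.0394,-0.0543,-0.0958,0],[0,0,0,0.0394,-0.0543,-0.0958,0],[0,0,0,0.0394,-0.0543,-0.0958,0],[0,0,0,0,0,0,0]]]' 80
cat > st.py <<'E'
from plan import *
o=r.get_obs()
Rm=R.from_rotvec(o["orientation"]).as_matrix(); print(o["clock"],"cap in neck frame", [float(((o["tcp_pos"]+L*Rm[:,2]-C)@a).round(4)) for a in(x,y,n)], "F", [float((o["contact_force"]@a).round(1)) for a in(x,y,n)],"M",[float((o["moment"]@a).round(2)) for a in(x,y,n)],o["joints"].round(2),"bar",np.degrees(np.arctan2(Rm[:,0]@y,Rm[:,0]@x)).round(1),o["grip_width"])
delta(0,.006);delta(-2,.006)
E
python3 st.py
```

```text
clock: 7.97
tcp_pos: [0.5278, -0.1871, 0.2207]
orientation: [2.616, -0.178, 0.531]
contact_force: [-5.3, 10.9, 11.0]
grip_width: 0.0146
7.9667 cap in neck frame [-0.0001, 0.0014, 0.0056] F [-3.5, 2.2, 15.8] M [0.15, 1.2, -0.11] [-0.86  0.56  1.14  2.25 -0.31  0.2  -1.32] bar 46.2 0.014583594152487443
phi 0 out 0.006 target [ 0.5266 -0.1879  0.2211] d [-0.0012 -0.0008  0.0004] rv [ 0.2725 -0.3739 -0.6609] 46.2
phi -2 out 0.006 target [ 0.5266 -0.1879  0.2211] d [-0.0012 -0.0008  0.0004] rv [ 0.2843 -0.3901 -0.6895] 48.2
```

```bash
python3 -m handwheel '[[[-0.0003,-0.0002,0,0.0394,-0.0543,-0.0958,0],[-0.0003,-0.0002,0,0.0394,-0.0543,-0.0958,0],[-0.0003,-0.0002,0,0.0394,-0.0543,-0.0958,0],[-0.0003,-0.0002,0.0002,0.0394,-0.0543,-0.0958,0],[0,0,0,0.0394,-0.0543,-0.0958,0],[0,0,0,0.0394,-0.0543,-0.0958,0],[0,0,0,0,0,0,0],[0,0,0,0,0,0,0]]]' 80; python3 st.py
```

```text
clock: 8.63
tcp_pos: [0.5265, -0.1885, 0.221]
orientation: [2.504, -1.108, 0.746]
contact_force: [-2.6, 6.8, 6.4]
grip_width: 0.0147
8.6333 cap in neck frame [0.0002, -0.0006, 0.0057] F [-2.1, 1.9, 9.3] M [0.1, 0.97, -0.03] [-0.89  0.62  1.21  2.25 -0.64  0.23 -1.69] bar 6.3 0.014652923083638454
phi 0 out 0.006 target [ 0.5266 -0.1879  0.2211] d [0.0002 0.0006 0.0001] rv [ 0.0374 -0.0513 -0.0895] 6.3
phi -2 out 0.006 target [ 0.5266 -0.1879  0.2211] d [0.0002 0.0006 0.0001] rv [ 0.0492 -0.0675 -0.1181] 8.3
```

```bash
python3 -m handwheel '[[[0.0001,0.0003,0,0.0229,-0.0316,-0.0557,0],[0.0001,0.0003,0,0.0229,-0.0316,-0.0557,0],[0,0,0,0,0,0,0],[0,0,0,0,0,0,0]]]' 80; python3 st.py
```

```text
clock: 8.97
tcp_pos: [0.5264, -0.1882, 0.221]
orientation: [2.448, -1.285, 0.781]
contact_force: [-1.4, 4.7, 4.2]
grip_width: 0.0146
8.9667 cap in neck frame [-0.0, -0.0004, 0.0058] F [-1.4, 1.6, 6.1] M [0.27, 0.9, 0.0] [-0.9   0.63  1.23  2.25 -0.7   0.24 -1.77] bar -1.4 0.014603695138020062
phi 0 out 0.006 target [ 0.5266 -0.1879  0.2211] d [0.0002 0.0003 0.0002] rv [-0.0076  0.0105  0.0204] 1.4
phi -2 out 0.006 target [ 0.5266 -0.1879  0.2211] d [0.0002 0.0003 0.0002] rv [ 0.0041 -0.0057 -0.0082] 0.6
```

```bash
python3 -m handwheel '[[[-0.0005,0.0007,0.0012,0,0,0,0],[-0.0005,0.0007,0.0012,0,0,0,0],[0,0,0,0,0,0,0]]]' 80; python3 st.py;  python3 -m handwheel '[[[0,0,0,0,0,0,0.03],[0,0,0,0,0,0,0.05],[0,0,0,0,0,0,0.07],[-0.005,0.007,0.0123,0,0,0,0.085],[-0.010,0.014,0.0246,0,0,0,0.0854],[-0.010,0.014,0.0246,0,0,0,0.0854],[0,0,0,0,0,0,0.0854],[0,0,0,0,0,0,0.0854]]]'
python3 - <<'E'
from plan import *
o=r.get_obs();print(o["clock"],o["joints"].round(2))
im,d,k=grab("wrist"); W=cloud(d,k); np.savez("/tmp/w7",W=W,im=im); save("w7",im)
for l in ("cap_centre","collar_grip","valve_lever"):
    for m in r.masks_of(l,"wrist")[:2]:
        Q=W[m["pixels"]]; Q=Q[~np.isnan(Q[:,0])]; print(l,m["p"],m["at"],np.median(Q,0))
        if l=="cap_centre":
            q=Q-C; h=q@n; print("heights",np.percentile(h,[2,25,50,75,98]).round(4)); B=q[h>.03]; 
            uv=np.stack([B@x,B@y],-1); print(cv2.minAreaRect((uv*1000).astype(np.float32)),len(B)); D=q[(h>.005)&(h<.02)]; print(cv2.minEnclosingCircle((np.stack([D@x,D@y],-1)*1000).astype(np.float32)),np.median(D@n))
E
```

```text
clock: 9.22
tcp_pos: [0.5253, -0.1868, 0.2235]
orientation: [2.448, -1.287, 0.781]
contact_force: [-0.6, 3.9, 3.6]
grip_width: 0.0147
9.2167 cap in neck frame [0.0, -0.0005, 0.0089] F [-0.8, 1.8, 4.9] M [0.48, 0.86, 0.02] [-0.91  0.63  1.24  2.25 -0.7   0.25 -1.77] bar -1.4 0.014711258627805706
phi 0 out 0.006 target [ 0.5266 -0.1879  0.2211] d [ 0.0013 -0.0011 -0.0024] rv [-0.008   0.0111  0.0211] 1.4
phi -2 out 0.006 target [ 0.5266 -0.1879  0.2211] d [ 0.0013 -0.0011 -0.0024] rv [ 0.0037 -0.0051 -0.0075] 0.6
clock: 9.88
tcp_pos: [0.5051, -0.1584, 0.2701]
orientation: [2.452, -1.29, 0.774]
contact_force: [0.5, -0.2, 0.2]
grip_width: 0.0854
9.8833 [-1.12  0.58  1.44  2.26 -0.47  0.36 -1.98]
cap_centre 0.92 [280.1, 214.0] [ 0.54789528 -0.22126638  0.17094123]
heights [0.01   0.0126 0.0134 0.041  0.044 ]
((1.4793930053710938, -1.1646757125854492), (16.055831909179688, 69.08270263671875), 88.56293487548828) 3276
((0.7487807869911194, -1.1650646924972534), 38.640869140625) 0.012930291088498084
collar_grip 0.63 [452.8, 36.7] [ 0.52159537 -0.36546887  0.20597547]
valve_lever 0.75 [449.1, 38.8] [ 0.52143548 -0.36563132  0.20487898]
```

View pics/w7.png

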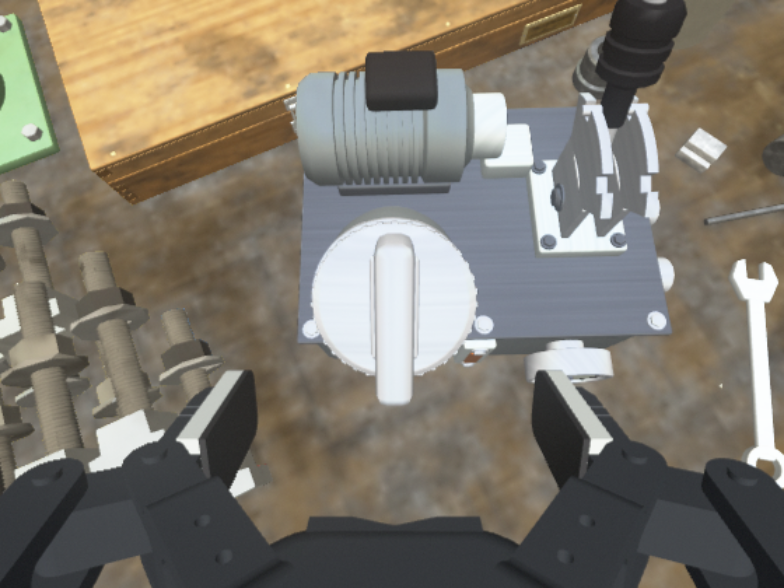

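The cap is locked: disc top 13 mm out, bar along the neck's x, at (395,310). Next I'll look at the lever's collar at (645,50).

```bash
python3 -m handwheel '[[[0.001,-0.01,0.025,0.0618,0.0449,0,0.0854],[0.001,-0.022,0.02,0.0618,0.0449,0,0.0854],[0.001,-0.025,0.015,0.0618,0.0449,0,0.0854],[0.001,-0.025,0.01,0.0618,0.0449,0,0.0854],[0.001,-0.025,0.01,0.0618,0.0449,0,0.0854],[0.001,-0.025,0.01,0.0618,0.0449,0,0.0854],[0.001,-0.025,0.01,0.0618,0.0449,0,0.0854],[0,-0.025,0.01,0.0618,0.0449,0,0.0854],[0,-0.018,0,0,0,0,0.0854],[0,0,0,0,0,0,0.0854]]]' 40
python3 -m handwheel '[[[0,0,0,0,0,0,0.0854],[0,0,0,0,0,0,0.0854]]]'
python3 - <<'E'
from plan import *
o=r.get_obs();print(o["clock"],o["joints"].round(2),abs(o["qvel"]).max(),R.from_rotvec(o["orientation"]).as_matrix().round(3))
im,d,k=grab("wrist"); W=cloud(d,k); save("w8",im)
ms={}
for l in ("collar_grip","valve_lever"):
    for m in r.masks_of(l,"wrist")[:2]:
        Q=W[m["pixels"]]; Q=Q[~np.isnan(Q[:,0])]; print(l,m["p"],m["at"],np.median(Q,0),len(Q)); ms.setdefault(l,m["pixels"])
np.savez("/tmp/w8",W=W,im=im,**ms)
E
```

```text
clock: 10.92
tcp_pos: [0.5102, -0.3602, 0.3776]
orientation: [2.767, -1.469, 0.011]
contact_force: [-0.2, -0.9, -0.3]
grip_width: 0.0857
clock: 11.08
tcp_pos: [0.512, -0.3538, 0.3765]
orientation: [2.775, -1.461, 0.007]
contact_force: [-0.2, 0.9, -0.1]
grip_width: 0.0852
11.0833 [-0.21  0.49  1.03  1.65 -0.43  1.25 -1.63] 0.03478968343888966 [[ 0.566 -0.824  0.001]
 [-0.824 -0.566 -0.007]
 [ 0.006  0.003 -1.   ]]
collar_grip 0.63 [281.3, 177.6] [ 0.52385198 -0.37576239  0.2175818 ] 1042
collar_grip 0.39 [175.3, 264.2] [ 0.55793823 -0.24311716  0.17184863] 1816
valve_lever 0.63 [283.0, 174.2] [ 0.52747665 -0.37975029  0.21895583] 1450
```

View pics/w8.png

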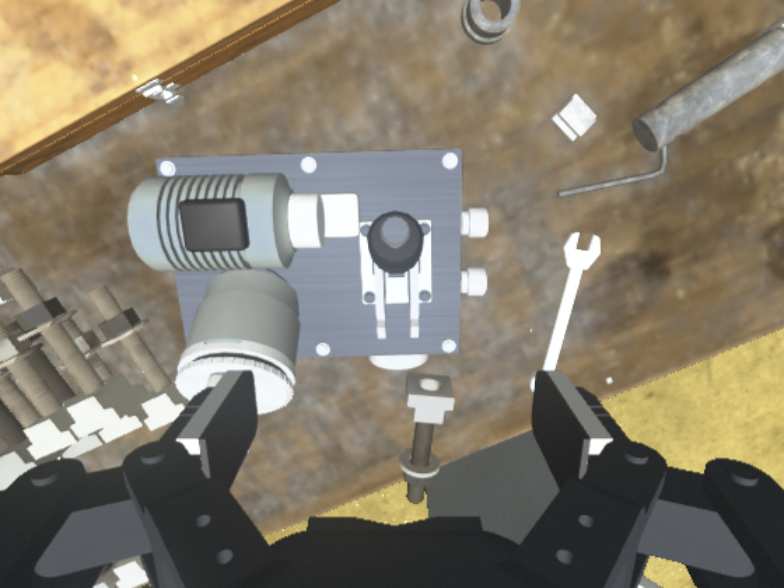

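Run:
```python
from plan import *
from scipy.optimize import least_squares
z=np.load("/tmp/w8.npz"); W=z["W"]; 
b=[W[int(v/1.4)-1:int(v/1.4)+3,int(u/1.4)-1:int(u/1.4)+3].reshape(-1,3).mean(0) for u,v in[(168,168),(450,160),(449,346),(322,349),(308,163)]]
print(np.round(b,4))
for i,j in((0,1),(3,2),(0,4)): e=b[i]-b[j]; print("y az",np.degrees(np.arctan2(e[1],e[0])))
e=b[1]-b[2]; print("x az",np.degrees(np.arctan2(e[1],e[0])))
for a in(35,36,37):
    a=np.radians(a); ux=np.array([np.sin(a),-np.cos(a),0]); uy=np.array([np.cos(a),np.sin(a),0])
    u=np.sin(np.radians(22))*ux+np.array([0,0,np.cos(np.radians(22))]); w=np.cross(uy,u) # perp in plane
    Q=W[z["collar_grip"]|z["valve_lever"]]; Q=Q[(~np.isnan(Q[:,0]))&(Q[:,2]>.15)]
    s=Q@u; A=np.stack([Q@-w,Q@uy],-1)
    # coordinates along u relative to z=.12 hinge: s - hinge.u unknown; iterate
    H=np.array([.521,-.372,.2016])-.088*u
    for it in range(5):
        sh=s-H@u; sel=(sh>.073)&(sh<.103)
        f=lambda p:np.hypot(A[sel,0]-p[0],A[sel,1]-p[1])-.0145
        res=least_squares(f,[H@-w,H@uy],loss="soft_l1",f_scale=.001)
        # solve H: -w comp, uy comp, z=.12
        H=np.linalg.solve(np.stack([-w,uy,[0,0,1]]),[res.x[0],res.x[1],.12])
    print(np.degrees(a),sel.sum(),"rms",np.sqrt(np.mean(f(res.x)**2)),"H",H.round(4),"G",(H+.088*u).round(4),"tip along u",np.percentile(s-H@u,[1,50,99]).round(4))
sh=s-H@u
for lo in np.arange(.05,.135,.005):
    k=(sh>=lo)&(sh<lo+.005)
    if k.sum()>5:
        p=A[k]-[H@-w,H@uy]; print(lo.round(3),k.sum(),"y range",np.percentile(p[:,1],[3,97]).round(4),"x range",np.percentile(p[:,0],[3,97]).round(4))
```

```text
[[ 0.6746 -0.3131  0.1026]
 [ 0.5142 -0.43    0.103 ]
 [ 0.4307 -0.315   0.1027]
 [ 0.5115 -0.2569  0.103 ]
 [ 0.5951 -0.3722  0.103 ]]
y az 36.113938224303965
y az 35.6793975194192
y az 36.6768161062869
x az -54.00928620526175
35.0 376 rms 0.0009978890744362931 H [ 0.5059 -0.3492  0.12  ] G [ 0.5248 -0.3762  0.2016] tip along u [0.0746 0.1045 0.1261]
36.0 375 rms 0.0009571884115094541 H [ 0.5054 -0.3495  0.12  ] G [ 0.5248 -0.3762  0.2016] tip along u [0.0746 0.1046 0.1261]
37.0 375 rms 0.00095885339204564 H [ 0.5049 -0.3499  0.12  ] G [ 0.5248 -0.3762  0.2016] tip along u [0.0746 0.1045 0.1261]
0.055 11 y range [-0.0151  0.0155] x range [0.0005 0.0091]
0.075 38 y range [-0.0123  0.0127] x range [0.0057 0.0147]
0.08 15 y range [-0.0088  0.0076] x range [0.0114 0.0147]
0.085 43 y range [-0.0118  0.0121] x range [0.0068 0.0146]
0.09 10 y range [-0.0128  0.0128] x range [0.006  0.0146]
0.095 36 y range [-0.0137  0.0116] x range [-0.0067  0.0146]
0.1 711 y range [-0.0129  0.0127] x range [-0.0116  0.0138]
0.105 172 y range [-0.0106  0.0103] x range [-0.0097  0.0112]
0.12 251 y range [-0.0065  0.0062] x range [-0.0052  0.0072]
0.125 136 y range [-0.0047  0.0042] x range [-0.0041  0.0052]
```

```bash
cat > lev.py <<'E'
from h import *
a=np.radians(36); ux=np.array([np.sin(a),-np.cos(a),0]); uy=np.array([np.cos(a),np.sin(a),0]); H=np.array([.5054,-.3495,.120])
def udir(th): # th = joint angle rad (0 rear .. .768 front)
    l=np.radians(22)-th; return np.sin(l)*ux+np.array([0,0,np.cos(l)])
def tgt(th,dist):
    u=udir(th); Rm=np.stack([np.cross(-uy,-u),-uy,-u],1)
    return Rm,H+u*dist
def delta(th,dist):
    o=r.get_obs(); Rc=R.from_rotvec(o["orientation"]).as_matrix(); Rm,p=tgt(th,dist); rv=R.from_matrix(Rm@Rc.T).as_rotvec()
    print("th",th,"dist",dist,"T",p.round(4),"d",(p-o["tcp_pos"]).round(4),"rv",rv.round(4))
def state():
    o=r.get_obs(); q=o["tcp_pos"]-H; u=-R.from_rotvec(o["orientation"]).as_matrix()[:,2]
    print(o["clock"],"th by pos",np.radians(22)-np.arctan2(q@ux,q[2]),"th by tool",np.radians(22)-np.arctan2(u@ux,u[2]),"dist",np.hypot(q@ux,q[2]),"y",q@uy,"F x y z unit",[float((o["contact_force"]@e).round(1)) for e in(ux,uy,np.array([0,0,1]))],"along u",o["contact_force"]@u,"grip",o["grip_width"],o["joints"].round(2))
E
python3 - <<'E'
from lev import *
for f in("/tmp/w8.npz","/tmp/top.npz","/tmp/w7.npz"):
    W=np.load(f)["W"].reshape(-1,3); W=W[~np.isnan(W[:,0])]; q=W-H; u=udir(0); w=np.cross(uy,u)
    lat=q@uy; al=q@u; ww=q@w
    for lo,hi in((.015,.04),(.04,.06),(.06,.09)):
        k=(abs(lat)>lo)&(abs(lat)<hi)&(abs(ww)<.03)&(al<.15); print(f,lo,hi,np.percentile(al[k],[50,95,99.5]).round(3) if k.sum() else 0,k.sum())
delta(0,.26);delta(0,.144);state()
E
```

```text
/tmp/w8.npz 0.015 0.04 [-0.015  0.01   0.013] 2597
/tmp/w8.npz 0.04 0.06 [-0.019  0.047  0.049] 2122
/tmp/w8.npz 0.06 0.09 [-0.006  0.064  0.072] 3865
/tmp/top.npz 0.015 0.04 [-0.024  0.007  0.052] 542
/tmp/top.npz 0.04 0.06 [-0.037  0.042  0.049] 616
/tmp/top.npz 0.06 0.09 [-0.055  0.059  0.069] 853
/tmp/w7.npz 0.015 0.04 [-0.018  0.01   0.056] 3871
/tmp/w7.npz 0.04 0.06 [-0.018  0.046  0.048] 3028
/tmp/w7.npz 0.06 0.09 [0.02  0.061 0.071] 4846
th 0 dist 0.26 T [ 0.5626 -0.4283  0.3611] d [ 0.0501 -0.0756 -0.016 ] rv [0.3204 0.2237 0.0236]
th 0 dist 0.144 T [ 0.5371 -0.3931  0.2535] d [ 0.0246 -0.0404 -0.1235] rv [0.3204 0.2237 0.0236]
11.2333 th by pos 0.3574548267061331 th by tool 0.390683722620918 dist 0.2571377872739465 y 0.003868503837525085 F x y z unit [-0.4, -0.4, 0.4] along u 0.3849625073316557 grip 0.0857103133860319 [-0.21  0.49  1.03  1.65 -0.43  1.25 -1.63]
```

```bash
python3 -m handwheel '[[[0.01,-0.0151,-0.003,0.064,0.0447,0.0047,0.055],[0.01,-0.0151,-0.003,0.064,0.0447,0.0047,0.055],[0.01,-0.0151,-0.003,0.064,0.0447,0.0047,0.055],[0.01,-0.0151,-0.003,0.064,0.0447,0.0047,0.055],[0.01,-0.0151,-0.003,0.064,0.0447,0.0047,0.055],[-0.0055,0.0076,-0.0232,0,0,0,0.055],[-0.0055,0.0076,-0.0232,0,0,0,0.055],[0,0,0,0,0,0,0.055],[0,0,0,0,0,0,0.055]]]' 40
python3 - <<'E'
from lev import *
state(); delta(0,.144)
im,d,k=grab("wrist"); 
for t in(.0715,.1045,.126):
    uu,v=proj(H+udir(0)*t,k); cv2.circle(im,(int(uu),int(v)),2,(255,0,0),-1)
save("w9",im)
E
```

```text
clock: 11.98
tcp_pos: [0.5516, -0.4128, 0.3154]
orientation: [-2.606, 1.328, 0.509]
contact_force: [0.6, -0.0, 0.6]
grip_width: 0.0548
11.9833 th by pos 0.002504995102871277 th by tool -0.0011844131510065914 dist 0.2105350232785033 y 0.00018591451514111593 F x y z unit [0.4, 0.5, 0.6] along u 0.7399817465531012 grip 0.05480353078313991 [ 0.15  0.8   0.84  1.3  -0.57  1.68 -1.52]
th 0 dist 0.144 T [ 0.5371 -0.3931  0.2535] d [-0.0145  0.0197 -0.0619] rv [-0.0001 -0.0019  0.0001]
```

View pics/w9.png

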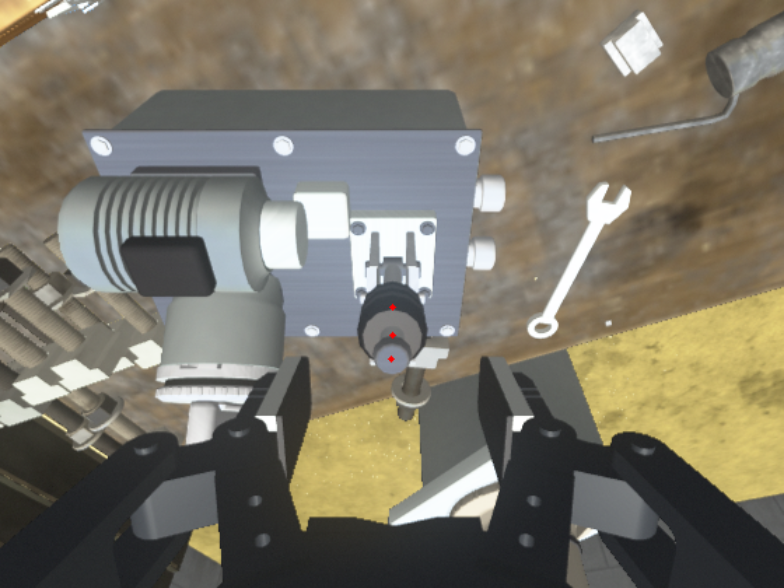

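The lever axis overlay sits on the rod tip at (391,358). I'll descend along the lever and grip the collar.

```bash
python3 -m handwheel '[[[-0.0036,0.0049,-0.0155,0,0,0,0.055],[-0.0036,0.0049,-0.0155,0,0,0,0.055],[-0.0036,0.0049,-0.0155,0,0,0,0.055],[-0.0036,0.0049,-0.0155,0,0,0,0.055],[0,0,0,0,0,0,0.035],[0,0,0,0,0,0,0],[0,0,0,0,0,0,0],[0,0,0,0,0,0,0],[0,0,0,0,0,0,0]]]' 60
python3 - <<'E'
from lev import *
state(); im,d,k=grab("wrist"); save("w10",im)
E
```

```text
clock: 12.78
tcp_pos: [0.5385, -0.3942, 0.2562]
orientation: [-2.607, 1.327, 0.501]
contact_force: [2.4, 5.7, 0.4]
grip_width: 0.0275
12.7833 th by pos -0.0039047805161084304 th by tool 0.002890992111909685 dist 0.14711244721817507 y 0.0005051004762627992 F x y z unit [-3.2, 5.3, 0.4] along u -0.8191612964857967 grip 0.027516437154773872 [ 0.12  0.82  0.83  1.42 -0.59  1.55 -1.49]
```

View pics/w10.png

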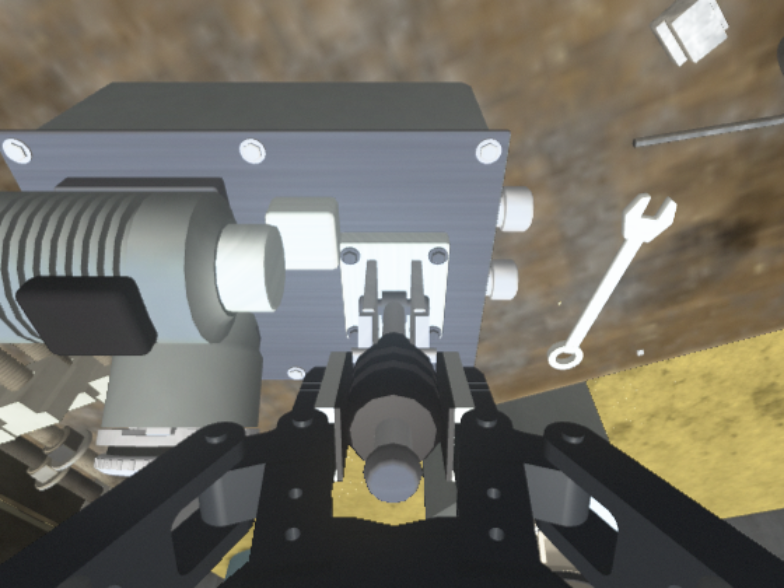

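```bash
python3 -m handwheel '[[[0.0007,-0.0009,0.0028,0,0,0,0],[0.0007,-0.0009,0.0028,0,0,0,0],[0.0007,-0.0009,0.0028,0,0,0,0],[0.0004,-0.0006,0.0019,0,0,0,0],[0,0,0,0,0,0,0]]]' 60
python3 - <<'E'
from lev import *
state(); im,d,k=grab("wrist"); save("w11",im)
E
```

```text
clock: 13.25
tcp_pos: [0.5408, -0.3974, 0.2657]
orientation: [-2.606, 1.328, 0.503]
contact_force: [1.6, 4.7, -5.8]
grip_width: 0.0274
13.25 th by pos -0.0037615820841508385 th by tool 0.0018941218726702402 dist 0.1573964980133633 y 0.00048477260627380645 F x y z unit [-2.9, 4.1, -5.8] along u -6.408066669864647 grip 0.027363413176271556 [ 0.13  0.81  0.83  1.4  -0.59  1.57 -1.49]
```

View pics/w11.png

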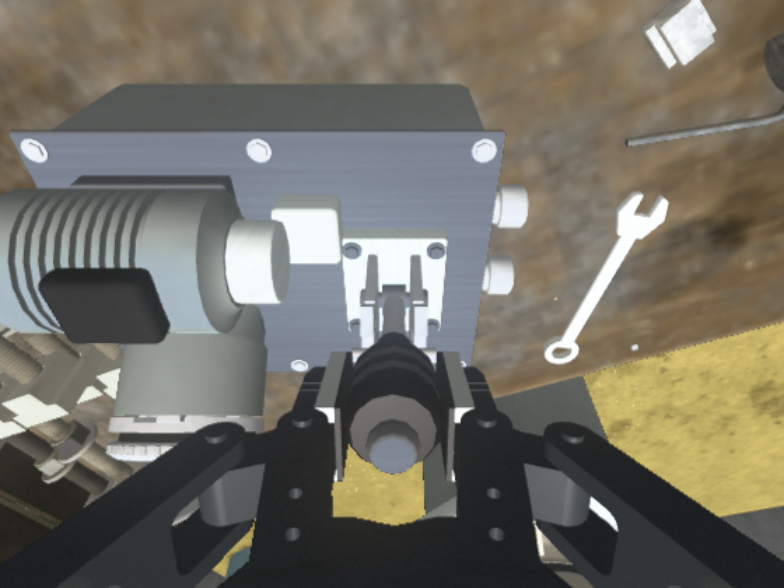

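The collar is up about 10 mm; less of the rod now stands out, at (393,450). Now I'll work out the swing rows.

Run:
```python
from lev import *
t=np.linspace(0,.78,13); P=np.array([udir(a)*.157 for a in t]); print(np.diff(P,axis=0).round(4).tolist()); print((-uy*.065).round(4))
```

```text
[[-0.0056, 0.0077, 0.0035], [-0.0058, 0.0079, 0.0029], [-0.0059, 0.0081, 0.0022], [-0.0059, 0.0082, 0.0016], [-0.006, 0.0082, 0.0009], [-0.006, 0.0083, 0.0003], [-0.006, 0.0082, -0.0004], [-0.006, 0.0082, -0.0011], [-0.0059, 0.0081, -0.0017], [-0.0058, 0.008, -0.0024], [-0.0057, 0.0079, -0.003], [-0.0056, 0.0077, -0.0036]]
[-0.0526 -0.0382 -0.    ]
```

```bash
python3 -m handwheel '[[[-0.0056,0.0077,0.0035,-0.0526,-0.0382,0,0],[-0.0058,0.0079,0.0029,-0.0526,-0.0382,0,0],[-0.0059,0.0081,0.0022,-0.0526,-0.0382,0,0],[-0.0059,0.0082,0.0016,-0.0526,-0.0382,0,0],[-0.006,0.0082,0.0009,-0.0526,-0.0382,0,0],[-0.006,0.0083,0.0003,-0.0526,-0.0382,0,0],[0,0,0,0,0,0,0]]]' 60
python3 - <<'E'
from lev import *
state()
for t in (.455,.52,.585,.65,.715,.78): delta(t,.157)
E
```

```text
clock: 13.88
tcp_pos: [0.5045, -0.3475, 0.2769]
orientation: [2.797, -1.425, 0.017]
contact_force: [3.4, -0.0, -5.3]
grip_width: 0.0273
13.8833 th by pos 0.39753006416260517 th by tool 0.3946714825214329 dist 0.15695953957641867 y 0.0004063939586124481 F x y z unit [2.0, 2.7, -5.3] along u -5.3657286410650915 grip 0.02726234151983334 [-0.18  0.57  0.97  1.79 -0.53  1.06 -1.53]
th 0.455 dist 0.157 T [ 0.4989 -0.3405  0.2766] d [-0.0056  0.0071 -0.0003] rv [-0.0506 -0.033  -0.0001]
th 0.52 dist 0.157 T [ 0.4929 -0.3323  0.2755] d [-0.0116  0.0153 -0.0014] rv [-0.1032 -0.0712 -0.0002]
th 0.585 dist 0.157 T [ 0.487  -0.3241  0.2738] d [-0.0175  0.0234 -0.0031] rv [-0.1557 -0.1095 -0.0003]
th 0.65 dist 0.157 T [ 0.4811 -0.3161  0.2715] d [-0.0233  0.0314 -0.0055] rv [-0.2083 -0.1477 -0.0004]
th 0.715 dist 0.157 T [ 0.4754 -0.3082  0.2685] d [-0.0291  0.0393 -0.0085] rv [-0.2609 -0.1859 -0.0005]
th 0.78 dist 0.157 T [ 0.4698 -0.3005  0.2648] d [-0.0347  0.047  -0.0121] rv [-0.3135 -0.2241 -0.0006]
```

```bash
python3 -m handwheel '[[[-0.006,0.0082,-0.0004,-0.0526,-0.0382,0,0],[-0.006,0.0082,-0.0011,-0.0526,-0.0382,0,0],[-0.0059,0.0081,-0.0017,-0.0526,-0.0382,0,0],[-0.0058,0.008,-0.0024,-0.0526,-0.0382,0,0],[-0.0057,0.0079,-0.003,-0.0526,-0.0382,0,0],[-0.0056,0.0077,-0.0036,-0.0526,-0.0382,0,0],[0,0,0,0,0,0,0],[0,0,0,0,0,0,0]]]' 60
python3 - <<'E'
from lev import *
state()
delta(.78,.145)
E
```

```text
clock: 14.55
tcp_pos: [0.471, -0.3015, 0.2654]
orientation: [2.598, -1.325, 0.528]
contact_force: [6.4, 1.3, -4.8]
grip_width: 0.0274
14.55 th by pos 0.7696049042807606 th by tool 0.7838085194391211 dist 0.1569309819708515 y 0.000354669071429552 F x y z unit [2.7, 6.0, -4.8] along u -5.447533360190481 grip 0.02742768691558354 [-0.57  0.41  1.18  2.14 -0.46  0.5  -1.64]
th 0.78 dist 0.145 T [ 0.4725 -0.3042  0.2538] d [ 0.0015 -0.0027 -0.0116] rv [0.0014 0.0045 0.0002]
```

```bash
python3 -m handwheel '[[[0.0005,-0.0007,-0.0024,0,0,0,0],[0.0005,-0.0007,-0.0024,0,0,0,0],[0.0005,-0.0007,-0.0024,0,0,0,0],[0.0006,-0.0008,-0.0024,0,0,0,0],[0,0,0,0,0,0,0]]]' 60
python3 - <<'E'
from lev import *
state()
im,d,k=grab("wrist"); save("w12",im)
E
```

```text
clock: 14.97
tcp_pos: [0.4737, -0.3055, 0.2564]
orientation: [2.597, -1.328, 0.529]
contact_force: [3.7, 4.9, 1.9]
grip_width: 0.0275
14.9667 th by pos 0.7619875162930068 th by tool 0.7837828510385114 dist 0.14680175800714326 y 0.00023537608783172811 F x y z unit [-1.8, 5.9, 1.9] along u 2.434862317799735 grip 0.027509773734900045 [-0.53  0.42  1.13  2.14 -0.48  0.48 -1.63]
```

View pics/w12.png

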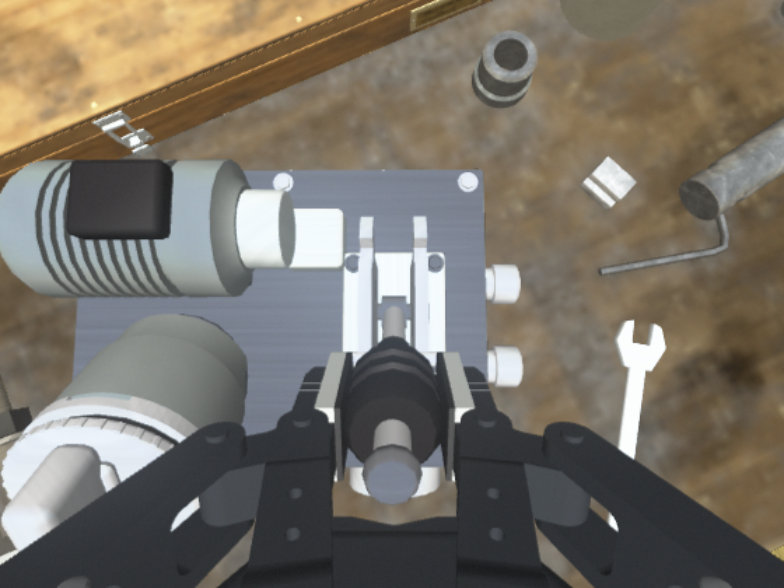

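```bash
python3 -m handwheel '[[[0,0,0,0,0,0,0.035],[0,0,0,0,0,0,0.05],[0,0,0,0,0,0,0.055],[-0.0055,0.0076,0.0232,0,0,0,0.055],[-0.0055,0.0076,0.0232,0,0,0,0.055],[-0.0055,0.0076,0.0232,0,0,0,0.055],[-0.0055,0.0076,0.0232,0,0,0,0.055],[0,0,0.03,0,0,0,0.055],[0,0,0,0,0,0,0.055],[0,0,0,0,0,0,0.055]]]' 60
python3 - <<'E'
from lev import *
state()
im,d,k=grab("wrist")
for t in(.0715,.1045,.126):
    uu,v=proj(H+udir(.768)*t,k); cv2.circle(im,(int(uu),int(v)),2,(255,0,0),-1)
save("w13",im); W=cloud(d,k)
Q=None
for l in("collar_grip","valve_lever"):
  for m in r.masks_of(l,"wrist")[:1]:
    print(l,m["p"],m["at"]); q=W[m["pixels"]]; Q=q if Q is None else np.vstack([Q,q])
Q=Q[~np.isnan(Q[:,0])]-H; u=udir(.768); s=Q@u
for lo in np.arange(.06,.135,.005):
    kk=(s>=lo)&(s<lo+.005)
    if kk.sum()>5: print(lo.round(3),kk.sum(),"y",np.percentile(Q[kk]@uy,[3,97]).round(4),"w",np.percentile(Q[kk]@np.cross(uy,u),[3,97]).round(4))
E
```

```text
clock: 15.85
tcp_pos: [0.4491, -0.2704, 0.3425]
orientation: [2.626, -1.329, 0.485]
contact_force: [0.9, 1.8, -0.4]
grip_width: 0.0547
15.85 th by pos 0.795528430844732 th by tool 0.7467977625952746 dist 0.24282581338889536 y 0.0009310894915468546 F x y z unit [-0.9, 1.8, -0.4] along u -0.04581661454469612 grip 0.0546516716524521 [-0.95  0.12  1.41  2.11  0.07  0.69 -2.11]
collar_grip 0.97 [283.3, 195.2]
valve_lever 0.83 [283.2, 202.2]
0.07 24 y [-0.0123  0.013 ] w [0.0052 0.0142]
0.075 182 y [-0.0129  0.0121] w [0.0038 0.0147]
0.08 46 y [-0.0113  0.0127] w [0.004  0.0145]
0.085 219 y [-0.013   0.0123] w [0.0049 0.0146]
0.09 34 y [-0.0134  0.0086] w [0.0047 0.0146]
0.095 148 y [-0.0125  0.0112] w [0.0055 0.0148]
0.1 1167 y [-0.0131  0.0129] w [-0.0067  0.014 ]
0.105 710 y [-0.0111  0.0109] w [-0.0057  0.0117]
0.11 21 y [-0.0041  0.0027] w [0.0035 0.0057]
0.12 203 y [-0.0066  0.0064] w [-0.0043  0.0075]
0.125 234 y [-0.0053  0.0052] w [-0.0039  0.0057]
```

View pics/w13.png

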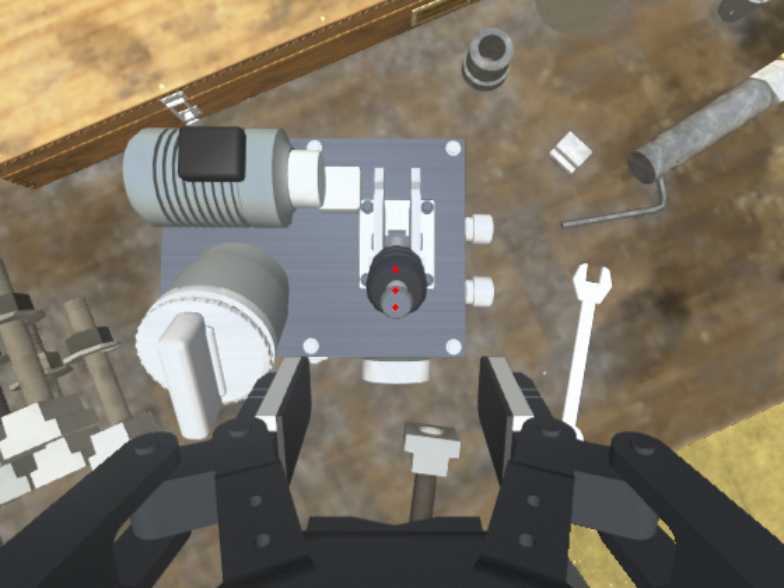

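The lever tip at (396,307) and the collar match the front-notch model, and the collar is down. One last check of the cap and the loose parts before I hand in.

Run:
```python
from plan import *
im,d,k=grab("wrist"); W=cloud(d,k)
m=r.masks_of("cap_centre","wrist")[0]; q=W[m["pixels"]]; q=q[~np.isnan(q[:,0])]-C; h=q@n; D=q[(h>.008)&(h<.02)]; B=q[h>.035]
print(m["p"],"disc h",np.median(h[(h>.008)&(h<.02)]),"bar",cv2.minAreaRect((np.stack([B@x,B@y],-1)*1000).astype(np.float32)))
im,d,k=grab("top"); W=cloud(d,k); save("top9",im)
for l in["loose_t_bolt","spanner","sleeve"]:
    for m in r.masks_of(l,"top")[:1]: print(l,round(m["p"],2),m["at"],np.nanmedian(W[m["pixels"]],0).round(3))
o=r.get_obs(); print(o["clock"],o["contact_force"],abs(o["qvel"]).max())
```

```text
0.74 disc h nan bar ((0.0, 0.0), (0.0, 0.0), 0.0)
loose_t_bolt 0.7 [247.4, 228.9] [ 0.362 -0.191  0.034]
spanner 0.71 [315.3, 246.4] [ 0.317 -0.369  0.006]
sleeve 0.62 [367.5, 170.3] [ 0.545 -0.545  0.024]
16.3 [-0.59384213 -0.22703809  0.28836271] 0.013007884724887476
  return _methods._mean(a, axis=axis, dtype=dtype,
  ret = ret.dtype.type(ret / rcount)
```

View pics/top9.png

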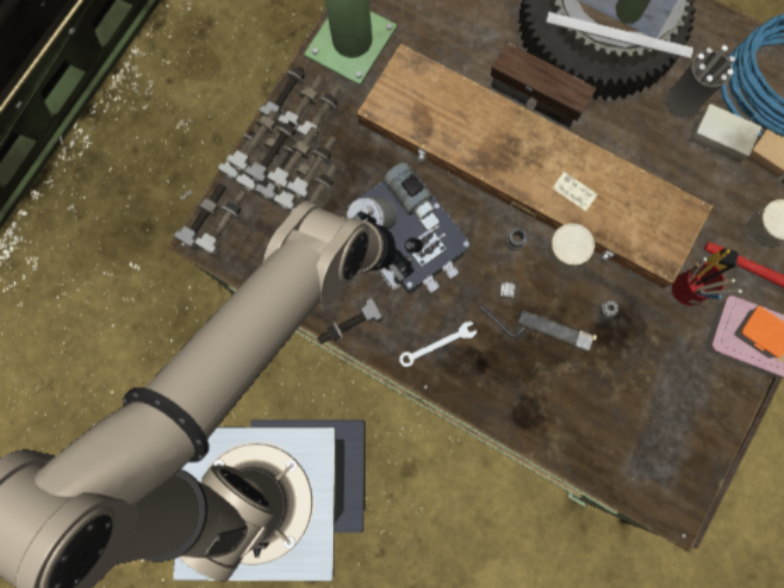

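The T-bolt, spanner and sleeve pixels are unchanged between the start and end top pictures. The network's cap mask landed on something else, so I'll take the cap straight from the depth around the neck axis.

Run:
```python
from plan import *
im,d,k=grab("wrist"); W=cloud(d,k).reshape(-1,3); W=W[~np.isnan(W[:,0])]; q=W-C; h=q@n; rad=np.linalg.norm(q-h[:,None]*n,axis=1)
s=(rad<.037)&(h>0)&(h<.06); D=q[s&(h<.02)]; B=q[s&(h>.038)&(h<.047)]
print(s.sum(),"disc",np.median(D@n),"bar top",np.median(B@n),cv2.minAreaRect((np.stack([B@x,B@y],-1)*1000).astype(np.float32)),len(B))
```

```text
5841 disc 0.012814295165076359 bar top 0.04244801559644969 ((1.551055908203125, -2.172696113586426), (15.488280296325684, 69.5472412109375), 88.89388275146484) 1614
```

Locked: disc top 12.8 mm out, bar within about 1° of the lock direction.

```bash
python3 -c "
from bench import r
print(r.hand_in()); print(r.get_obs()['clock'])"
```

```text
the job is handed in; nothing more can be done
None
the job is handed in; nothing more can be done
```

The filler cap is locked in its neck and the valve lever is fully over to the front with its collar down in the notch. I handed the job in at about 16.4 s; no verdict came back.

- **Cap:** I inserted it, pushed it down against the spring, turned it about 81° clockwise and let go. The last depth check put the top of its disc 12.8 mm out of the mouth (13 mm expected when locked) and its bar about 1° from the lock direction.
- **Lever:** I lifted the collar about 10 mm and swung the lever to 0.77 rad, which is its front stop. The collar then dropped fully back. After I let go, the lever and collar matched the same depth profile as at the start, mirrored to the front.
- **Loose parts:** The T-bolt, spanner and sleeve look unmoved in the start and end top pictures. The network's medians agree within 2 mm for the T-bolt and sleeve. The spanner's differed by 13 mm, which I put down to the mask because the spanner sits at the same pixels in both pictures.
- **Failed check:** In the final check, the network's cap mask picked out something else. I measured the cap from the depth around the neck axis instead.

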